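# Find the concealed catch in the lid of a rosewood seal box

## Robot

A 6-joint arm with a two-finger parallel gripper is mounted at the origin on the work surface. World frame = base frame: x ahead of the robot, y to its left, z up, the work surface at z = 0. Lengths are in mm, angles in rad, forces in N, time in s.
With the tool pointing down it reaches from about 350 to 875 mm from the base axis. Payload 4.2 kg.
Tool frame: the origin (TCP) lies at the very end of the fingers, on their centre line; the grasp point (between the pads) lies 19 mm behind it; z points along the fingers, y is the line along which they close (so a half turn about z gives the same grasp; the last joint's range is limited). The gripper opens to 85 mm and grips with 20 to 120 N. Pads are 22 mm wide; open, the fingers measure 114 mm over their backs; the gripper's body (76 mm by 85 mm) begins 54 mm behind the grasp point. The pads swing forward as they close: fully open they stand 13 mm farther back than shut.
Start: joints at [1.502, 0.385, 0.008, 0, -1.194, -0.259], TCP at [201.193, 591.71, 231.312] pointing down, gripper open.
Joint ranges: [-3.14, 3.14], [-1.21, 2.06], [-1.07, 1.41], [-3.16, 2.05], [-2.99, -0.16], [-3.1, 3.1]. Speed limits (rad/s): [2.79, 2.79, 3.14, 3.14, 3.14, 3.14].

## Interface

Orientations are given as a unit quaternion [x, y, z, w].
In Python, from bench import arm gives the robot as it stands.
- The arm moves only by the tool servo_tool, never from a script. Its argument "rows" is a list that holds one entry, the list of rows, each a list of 7 numbers: the finger opening in mm, from 0 to 85.4, then the shift along the tool's x, y, z in mm, then the turn, a rotation vector about the tool's x, y, z in rad. A call has 1 to 10 rows; each row is the pose to reach, as a shift and turn from the pose commanded when the call began, along the tool's axes at that moment; what a row does not reach only later rows make up. A row lasts 1/8 s, in which the tool goes at most 62.5 mm and 10.7 degrees, less where a joint would pass 70% of its speed; a pose out of reach is approached as far as the arm can. A call with a gripper value outside its range is refused whole. The fingers move at their own pace and stop on an object; the grip force is fixed at half the most. Time passes only in rows, so rows that repeat a pose let the fingers close. It gives the time, the measured TCP pose, the force, the opening and the grip force at its end, in the units of the state.
- arm.read_state(): the state, without advancing time (a new reading comes with each control period).
- arm.get_image(name): name is "scene" or "top"; returns the picture (420x560x3 uint8, red, green, blue); there is no depth.
- arm.camera_params(name): a dict with "intrinsics" (3x3 intrinsics, pixels), "R" (3x3) and "t" (3): a world point X has camera coordinates R X + t. Camera axes: x right, y down, z forward; pixel columns grow to the right and rows downward; lengths in mm; the calibration is good to about 2 mm. A picture is of the moment at which its call begins. camera_params takes no time and is no camera call.
- arm.job_done(): hands the job in; it is judged then, once.
The state is a dict: "clock": time; "joints": joint angles; "joint_vel": joint speeds; "joint_efforts": joint torques, N m; "position": TCP position; "ee_rot": TCP orientation; "contact_force": force on the tool from outside, world axes, zero at the start; "wrist_torque": the same for the moment, N m; "gripper_width": finger opening in mm; "grasp_force": force on a finger pad.
Only numpy, scipy, OpenCV 4.12 (cv2) and the standard library are available. Lean on these libraries where they do the work, as an engineer would, in place of code of your own. Each camera call takes 0.05 s, during which the arm holds its last target. There are 200 camera calls.

## Task

The rosewood box hides a drawer, and its concealed catch is one of the five identical square inlays sunk in the lid: only that one goes in under a light press. Feel along the inlays with the closed fingertips, pressing each one gently, until you find the catch; press it in so that the drawer springs out by itself, then take the hand clear of the box. Do not touch the drawer, pick nothing up, and leave the jar, the glass weight and the two seals standing where they are.

Things in the scene. Friction and masses are not known exactly. Their poses are not given: they have to be found in the camera images.
- box: Closed rosewood box fixed to the shelf, 160 (x) by 300 (y) by 90 mm high, its flat top at z = 90 mm; origin at the centre of its underside, z up. The hidden drawer is in its -x side (towards the robot), brass hinges on its +x side. It stands turned by up to 0.3 rad.
- lid_mid (a point): Centre of the box's flat top, axes as the box. Five square wells of 46 mm lie in a row along y, centred at x = 0 and y = -108, -54, 0, 54 and 108 mm. Each holds a 43 mm square wooden inlay with a thin carved disc, its face 1.5 mm below the top. All five look alike; four are firm and one, in a different well each time, is the catch.
- catch (a joint): Press of the sprung inlay (the catch), straight down: 0 at rest, 0.006 m fully in. It begins to give at about 2 N, needs about 4 N fully in, springs back when let go, and frees the drawer at about 0.0035 m (5 mm below the lid's top). The firm inlays sit on stiff cork: they give only 1 mm per 6 N. Its well is not told.
- drawer (a joint): Hidden drawer, 270 mm wide and 40 mm high, low in the box's -x side: 0 shut and latched, 0.045 m sprung fully out (towards -x of the box). A spring drives it out within about a second when the catch frees it, and it stays out.
- jar: White ceramic seal pad jar with lid, 74 mm across, 45 mm high, loose, to the +y side of the box; origin at the centre of its underside.
- weight: Square glass weight, 50 by 50 by 30 mm, loose, to the -y side of the box; origin at the centre of its underside.
- seal_a: Reddish stone seal with a domed top, 26 mm square, 68 mm high, standing loose behind the box (+x side); origin at the centre of its underside.
- seal_b: Reddish stone seal with a flat top, 30 mm square, 45 mm high, standing loose behind the box (+x side); origin at the centre of its underside.
There are look-alikes about, which are no part of the job. Several things have the shape of the weight; the one meant has the colours described above.

How it is judged:
By the outcome, as a careful person would: the job done as asked, in the order asked, and still so for the second after the job is handed in, with the robot touching nothing.
It also fails if it takes over 64 s, if anything falls off the work surface, if the arm or the gripper's body presses on something with over 40 N, if the wrist force passes 120 N, or if a joint passes its speed limit or range.

## Working session

There is one attempt and no reset: what is moved stays moved. The work goes in short steps, Python scripts to look and compute and a tool call to move; the robot and the scene stay as the last step left them, time stands still between calls to the robot, and variables do not carry over. Pictures are saved under pics/ and viewed, at most 10 in all, crops included, and the job is handed in when it is done.

Besides the shell and the picture viewer there is one more tool, called after "Call:" by a JSON object that holds its "op" and its "data", one argument or row to a line. servo_tool: Moves the arm, as the interface text tells. Its arguments: {"type":"object","properties":{"rows":{"type":"array"}},"required":["rows"]}

```bash
mkdir -p pics
python3 - <<'E'
from bench import arm
import cv2
for n in("top","scene"):
    cv2.imwrite(f"pics/{n}0.png",arm.get_image(n)[:,:,::-1])
    p=arm.camera_params(n);print(n,p)
s=arm.read_state();print(s)
E
```

```text
top {'intrinsics': array([[488.84517974,   0.        , 283.77907991],
       [  0.        , 488.84517974, 206.93781845],
       [  0.        ,   0.        ,   1.        ]]), 'R': array([[ 0.00529769, -0.99964889, -0.02596221],
       [-0.99189596, -0.00195726, -0.12703766],
       [ 0.12694224,  0.02642481, -0.99155806]]), 't': array([  48.94875811,  622.40872211, 1022.59222328])}
scene {'intrinsics': array([[403.41795428,   0.        , 283.44039501],
       [  0.        , 403.41795428, 208.14099587],
       [  0.        ,   0.        ,   1.        ]]), 'R': array([[-0.79037839,  0.6125851 , -0.00644244],
       [ 0.4245564 ,  0.54013535, -0.72663998],
       [-0.44164903, -0.57705571, -0.68698823]]), 't': array([ 459.01383783, -210.41282003, 1085.39601449])}
{'clock': 0.1, 'joints': array([ 1.50157571e+00,  3.85478238e-01,  6.73882155e-03, -4.08416660e-04,
       -1.19397973e+00, -2.58562924e-01]), 'joint_vel': array([-8.37386194e-05, -2.50591974e-03,  4.45113833e-03,  1.49818071e-03,
        1.15069797e-03, -1.05499507e-03]), 'joint_efforts': array([-5.72627941e-04, -3.93325317e+01,  1.88927150e+01,  4.19795930e+00,
       -2.64568771e-03,  6.35161385e-06]), 'position': array([201.06066093, 591.22425014, 230.32650135]), 'ee_rot': array([ 9.86587013e-01, -1.63233286e-01, -9.80771549e-05,  9.75046171e-04]), 'contact_force': array([-0.05405102, -0.14784364, -0.31057141]), 'wrist_torque': array([0.03155104, 0.05182688, 0.04140596]), 'grasp_force': 0.0, 'gripper_width': 85.39141978013373}
```

View pics/top0.png

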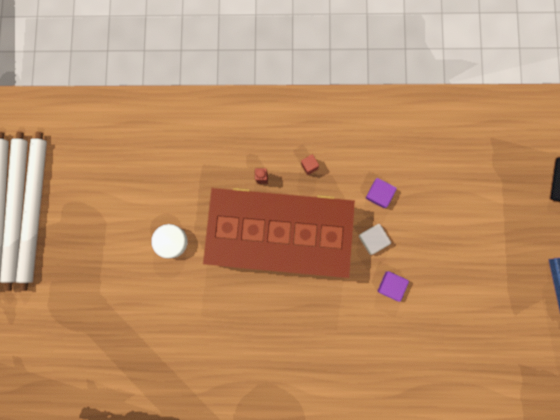

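View pics/scene0.png

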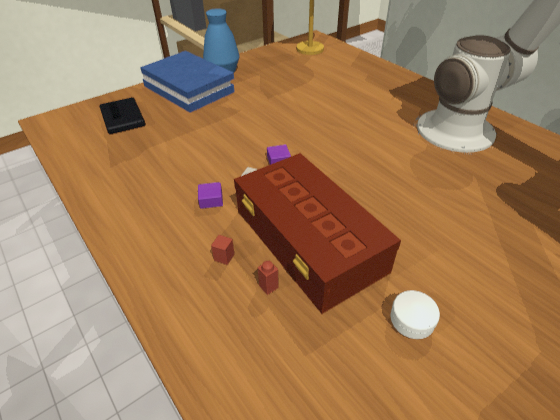

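The top view shows the box, with five inlays in a row at about (228,227), (253,230), (279,232), (305,234) and (331,237). The jar is at (169,241), the glass weight at (375,240) with purple look-alike cubes at (381,193) and (394,286), and the seals at (261,176) and (310,164). The only things that could be taken for the catch are the five inlays, so I'll refine their centres.

```bash
cat > h.py <<'E'
import numpy as np, cv2
from bench import arm
def ray(n,uv,z):
    p=arm.camera_params(n);R=p["R"];c=-R.T@p["t"]
    d=R.T@np.linalg.inv(p["intrinsics"])@[*uv,1];return c+d*(z-c[2])/d[2]
def proj(n,X):
    p=arm.camera_params(n);q=p["intrinsics"]@(p["R"]@np.array(X)+p["t"]);return q[:2]/q[2]
E
python3 - <<'E'
from h import *
from scipy.optimize import least_squares
rough={"top":[(228,227),(253,230),(279,232),(305,234),(331,237)],"scene":[(348,244),(328,225),(310,208),(294,191),(280,177)]}
pts={}
for n in rough:
    im=cv2.imread(f"pics/{n}0.png"); g=im[:,:,2].astype(int)
    pts[n]=[]
    for u,v in rough[n]:
        r=6; P=g[v-r:v+r+1,u-r:u+r+1].astype(float); w=np.clip(np.percentile(P,75)-P-8,0,None)
        yy,xx=np.mgrid[-r:r+1,-r:r+1]; k=w/w.sum(); pts[n].append((u+(k*xx).sum(),v+(k*yy).sum()))
    W=np.array([ray(n,q,88.5) for q in pts[n]])[:,:2]
    d=np.diff(W,axis=0); print(n,np.round(W,1).tolist(),"spacing",np.round(np.linalg.norm(d,axis=1),1),"dir",np.round((W[0]-W[-1]),1))
c=[(211,188),(354,199),(351,278),(204,264)]
print("lid corners top",[np.round(ray("top",q,90)[:2]).tolist() for q in c])
im=cv2.imread("pics/top0.png")[170:300,190:370];cv2.imwrite("pics/crop.png",cv2.resize(im,None,fx=4,fy=4,interpolation=cv2.INTER_CUBIC))
E
```

```text
top [[573.8, 167.6], [569.1, 113.9], [564.4, 60.0], [559.8, 6.1], [555.2, -47.8]] spacing [53.9 54.1 54.1 54.1] dir [ 18.6 215.3]
scene [[574.8, 168.4], [570.2, 114.9], [565.7, 60.9], [561.1, 7.1], [555.9, -44.6]] spacing [53.7 54.1 54.1 51.9] dir [ 18.9 213. ]
lid corners top [[655.0, 202.0], [633.0, -95.0], [471.0, -87.0], [498.0, 213.0]]
```

View pics/crop.png

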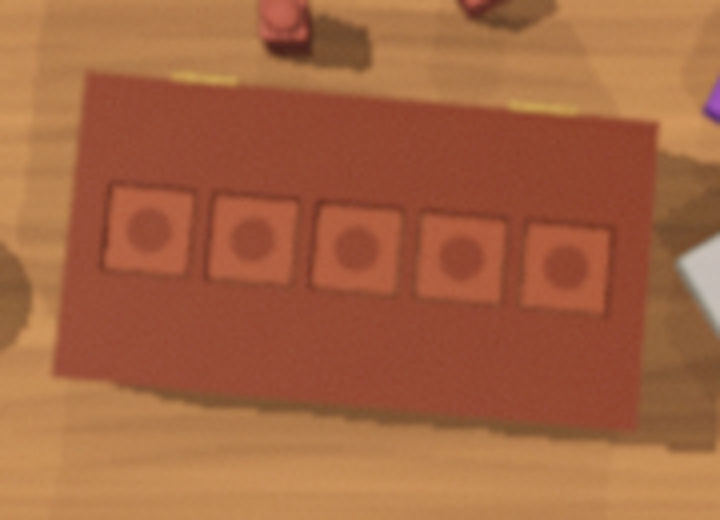

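The crop shows the lid with the five inlay discs clear and no other candidates. Spacing comes out at 54 mm, as it should, and the yaw is about -0.086 rad. I'm moving above the +y-most inlay with the fingers closed and aligned to the box.

Call:
{"op": "servo_tool", "data": {
  "rows": [
    [[0,49,28,0,0,0,-0.03],[0,98,56,0,0,0,-0.06],[0,147,84,10,0,0,-0.09],[0,196,112,20,0,0,-0.12],[0,245,140,35,0,0,-0.15],[0,294,169,50,0,0,-0.18],[0,343,197,65,0,0,-0.21],[0,392,225,80,0,0,-0.242],[0,441,253,90,0,0,-0.242],[0,490,281,100,0,0,-0.242]]
  ]
}}

```text
clock: 1.35
position: [575.5, 166.3, 130.5]
ee_rot: [0.999, -0.043, -0.0, 0.0]
contact_force: [0.8, 0.5, 0.9]
gripper_width: -0.3
grasp_force: 0.0
```

Call:
{"op": "servo_tool", "data": {
  "rows": [
    [[0,0,0,0,0,0,0],[0,0,0,0,0,0,0],[0,0,0,0,0,0,0],[0,0,0,0,0,0,0]]
  ]
}}

```text
clock: 1.85
position: [574.2, 169.1, 131.8]
ee_rot: [0.999, -0.042, 0.0, -0.0]
contact_force: [-0.3, -1.0, 0.4]
gripper_width: 0.2
grasp_force: 0.0
```

```bash
cat >> h.py <<'E'
from scipy.spatial.transform import Rotation as Ro
def rep(goal=None):
    s=arm.read_state();R=Ro.from_quat(s["ee_rot"]).as_matrix()
    print(s["clock"],s["position"].round(1),"F",s["contact_force"].round(2),"w",round(s["gripper_width"],1),"xaxis ang",round(float(np.arctan2(R[1,0],R[0,0])),3),"z",R[:,2].round(3))
    if goal is not None: print("shift",(R.T@(np.array(goal)-s["position"])).round(1))
E
python3 -c "
from h import *
rep([574.2,168,90])
cv2.imwrite('pics/s1.png',arm.get_image('scene')[:,:,::-1])"
```

```text
1.85 [574.2 169.1 131.8] F [-0.28 -0.99  0.41] w 0.2 xaxis ang -0.084 z [ 0.001  0.    -1.   ]
shift [ 0.1  1.1 41.8]
```

View pics/s1.png

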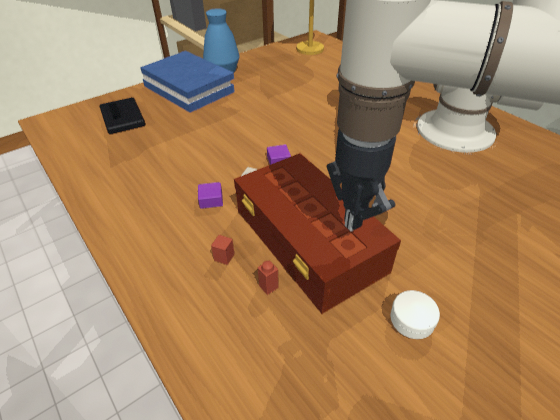

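The hand is over the first inlay with the fingers closed, tip near (350,222) in the picture, and nothing else is touched. Now to press it gently.

Call:
{"op": "servo_tool", "data": {
  "rows": [
    [[0,0,0,15,0,0,0],[0,0,0,28,0,0,0],[0,0,0,36,0,0,0],[0,0,0,39,0,0,0],[0,0,0,41,0,0,0],[0,0,0,42,0,0,0],[0,0,0,43,0,0,0],[0,0,0,43,0,0,0],[0,0,0,43,0,0,0]]
  ]
}}

```text
clock: 3.02
position: [574.8, 168.0, 88.6]
ee_rot: [0.999, -0.043, 0.0, -0.0]
contact_force: [-1.1, -0.1, 1.6]
gripper_width: 0.1
grasp_force: 0.5
```

Call:
{"op": "servo_tool", "data": {
  "rows": [
    [[0,0,0,0.5,0,0,0],[0,0,0,1,0,0,0],[0,0,0,1,0,0,0],[0,0,0,1,0,0,0]]
  ]
}}

```text
clock: 3.52
position: [574.9, 168.0, 87.6]
ee_rot: [0.999, -0.043, 0.0, -0.0]
contact_force: [-1.1, 0.6, 3.5]
gripper_width: 0.2
grasp_force: 1.6
```

Call:
{"op": "servo_tool", "data": {
  "rows": [
    [[0,0,0,0.5,0,0,0],[0,0,0,1,0,0,0],[0,0,0,1,0,0,0],[0,0,0,1,0,0,0]]
  ]
}}

```text
clock: 4.03
position: [574.8, 168.0, 86.4]
ee_rot: [0.999, -0.043, 0.0, -0.0]
contact_force: [0.0, -0.6, 3.8]
gripper_width: -0.0
grasp_force: 1.7
```

Call:
{"op": "servo_tool", "data": {
  "rows": [
    [[0,0,0,0.5,0,0,0],[0,0,0,1,0,0,0],[0,0,0,1,0,0,0],[0,0,0,1,0,0,0]]
  ]
}}

```text
clock: 4.53
position: [574.7, 168.0, 85.2]
ee_rot: [0.999, -0.043, 0.0, -0.0]
contact_force: [0.6, 0.9, 2.8]
gripper_width: 0.0
grasp_force: 1.2
```

The force stays near 3 N while the inlay sinks more than 3 mm, where a firm one would give about 20 N. This is the catch, so I'm pressing past the release point, then lifting.

Call:
{"op": "servo_tool", "data": {
  "rows": [
    [[0,0,0,0.6,0,0,0],[0,0,0,1.2,0,0,0],[0,0,0,1.5,0,0,0],[0,0,0,1.5,0,0,0],[0,0,0,1.5,0,0,0],[0,0,0,1.5,0,0,0]]
  ]
}}

```text
clock: 5.28
position: [574.7, 167.9, 83.9]
ee_rot: [0.999, -0.043, 0.0, -0.0]
contact_force: [0.6, 0.5, 3.0]
gripper_width: 0.1
grasp_force: 1.5
```

Call:
{"op": "servo_tool", "data": {
  "rows": [
    [[0,0,0,-3,0,0,0],[0,0,0,-9,0,0,0],[0,0,0,-25,0,0,0],[0,0,0,-50,0,0,0],[0,0,0,-80,0,0,0],[0,0,0,-110,0,0,0],[0,0,0,-130,0,0,0],[0,0,0,-130,0,0,0],[0,0,0,-130,0,0,0]]
  ]
}}

```text
clock: 6.4
position: [573.8, 167.6, 213.0]
ee_rot: [0.999, -0.043, -0.001, 0.0]
contact_force: [-0.2, 0.4, -0.2]
gripper_width: 0.0
grasp_force: 0.0
```

```bash
python3 -c "
from h import *
rep()
cv2.imwrite('pics/t2.png',arm.get_image('top')[:,:,::-1])"
```

```text
6.4 [573.8 167.6 213. ] F [-0.18  0.39 -0.16] w 0.0 xaxis ang -0.086 z [-0.002 -0.    -1.   ]
```

View pics/t2.png

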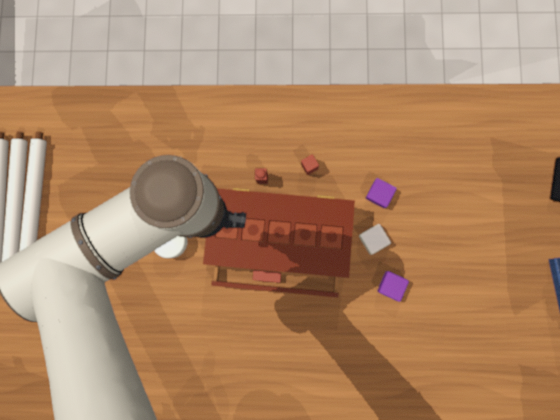

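The drawer front now stands out, running from (212,285) to (337,293). The weight (375,240), the seals and the jar, still partly visible at (169,245), are in place. I'm taking the hand well clear towards +y.

Call:
{"op": "servo_tool", "data": {
  "rows": [
    [[0,0,-40,-10,0,0,0],[0,0,-80,-20,0,0,0],[0,0,-130,-20,0,0,0],[0,0,-180,-20,0,0,0],[0,0,-230,-20,0,0,0],[0,0,-270,-20,0,0,0],[0,0,-300,-20,0,0,0],[0,0,-300,-20,0,0,0],[0,0,-300,-20,0,0,0],[0,0,-300,-20,0,0,0]]
  ]
}}

```text
clock: 7.7
position: [600.5, 465.7, 233.9]
ee_rot: [0.999, -0.043, -0.0, 0.0]
contact_force: [0.2, 0.5, -0.2]
gripper_width: -0.1
grasp_force: 0.0
```

```bash
python3 -c "
from h import *
rep()
cv2.imwrite('pics/t3.png',arm.get_image('top')[:,:,::-1])"
```

```text
7.7 [600.5 465.7 233.9] F [ 0.16  0.5  -0.23] w -0.1 xaxis ang -0.087 z [-0. -0. -1.]
```

View pics/t3.png

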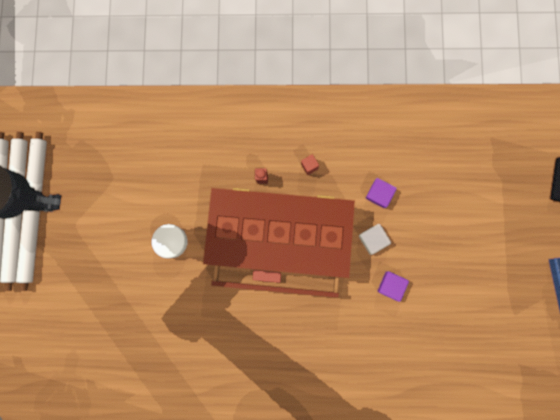

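The drawer front is out at row ~288. The jar (169,241), weight (375,240) and seals (261,176) and (310,164) haven't moved, and the hand is clear at the far left, touching nothing.

```bash
python3 -c "
from bench import arm
print(arm.job_done())"
```

```text
the job is handed in; nothing more can be done
None
```

The first inlay I pressed, the one at the +y end (box y = +108 mm), was the catch; it went in at about 3 N, the drawer sprang out by itself, the hand is clear with the jar, weight and seals unmoved, and the job is handed in at about 8 s.

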